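# Fit a castor sleeve and set its ring nut a quarter turn off tight

### The arm

A 6-joint arm with a two-finger parallel gripper is mounted at the origin on the work surface. World frame = base frame: x ahead of the robot, y to its left, z up, the work surface at z = 0. Lengths are in m, angles in rad, forces in N, time in s.
With the tool pointing down it reaches from about 0.275 to 0.75 m from the base axis. Payload 10.2 kg.
Tool frame: the origin (TCP) lies midway between the tips of the shut fingers; the grasp point (between the pads) lies 19 mm behind it; y points along the fingers, x is the direction in which the jaws open and shut, and the axes are right-handed (so a half turn about y gives the same grasp; the last joint's range is limited). The gripper opens to 88 mm and grips with 3 to 60 N. Pads are 18 mm wide; open, the fingers measure 123 mm over their backs; the gripper's body (75 mm by 187 mm) begins 45 mm behind the grasp point.
Start: joints at [-1.389, 0.313, 1.498, -0, 1.331, -0.223], TCP at [0.207, -0.483, 0.239] pointing down, gripper open.
Joint ranges: [-2.94, 2.94], [-0.97, 2.17], [0.19, 2.56], [-1.23, 4.37], [0.02, 3.11], [-2.88, 2.88]. Speed limits (rad/s): [2.39, 2.39, 3.01, 3.14, 3.14, 3.14].

### API

Orientations are given as a unit quaternion [x, y, z, w].
In Python, from station import robot, vision, ticket gives the robot as it stands. The module is installed in compiled form; this text tells all that it offers.
- The arm moves only by the tool arm_command, never from a script. Its argument "rows" is one flat list of numbers, 7 for each row, row after row: the shift along the tool's x, y, z in units of 30 mm (1.0 is 30 mm), then the turn, a rotation vector about the tool's x, y, z in units of 4 degrees (1.0 is 4 degrees), then the closure in counts, from 0 (fully open) to 255 (shut). In form: [dx, dy, dz, rx, ry, rz, jaw, dx, dy, dz, rx, ry, rz, jaw, ...]. A call has exactly 8 rows; each row shifts and turns the pose as measured when the row begins, along the tool's axes as they then stand; what a row does not reach is not made up. A row lasts 1/10 s, in which the tool goes at most 50 mm and 8.59 degrees, less where a joint would pass 70% of its speed; a pose out of reach is approached as far as the arm can. A call with a number of a shift or a turn outside -1 to 1 is refused whole. A call with a gripper value outside its range is refused whole. The fingers move at their own pace and stop on an object; the grip force is fixed at half the most. Time passes only in rows, so rows that do not move let the fingers close, or fill a call up. It gives the time, the measured TCP pose, the force and the opening at its end, in the units of the state.
- robot.state(): the state, without advancing time (a new reading comes with each control period).
- vision.capture(name): name is "side" or "top"; returns the picture (384x512x3 uint8, red, green, blue); there is no depth.
- vision.camera_model(name): a dict with "fx", "fy", "cx", "cy" (pixels), "rvec" (rotation vector, rad) and "tvec" (3), from world to camera coordinates, as OpenCV has them. Camera axes: x right, y down, z forward; pixel columns grow to the right and rows downward; lengths in m; the calibration is good to about 2 mm. A picture is of the moment at which its call begins. camera_model takes no time and is no camera call.
- ticket.hand_in(): hands the job in, once; it reports no verdict.
The state is a dict: "t": time; "q": joint angles; "joint_vel": joint speeds; "effort": joint torques, N m; "tcp_pos": TCP position; "tcp_rot": TCP orientation; "contact_force": force on the tool from outside, world axes, zero at the start; "wrist_torque": the same for the moment, N m; "finger_gap": finger opening in m.
Only numpy, scipy, OpenCV 4.12 (cv2) and the standard library are available. Lean on these libraries where they do the work, as an engineer would, in place of code of your own. Each camera call takes 0.05 s, during which the arm holds its last target.

### The job

Of the two loose aluminium sleeves, slide the one whose bore fits down over the stem of the castor hub, through the open ring nut, until it sits fully home. Then screw the knurled ring nut down (clockwise from above) until it bottoms out, and back it off a quarter turn. Finish while holding it: the program ends with the nut gripped and kept still there, and everything else left where it was.

Things in the scene. Friction and masses are not known exactly. Their poses are not given: they have to be found in the camera images.
- hub_stand: Castor hub clamped upright on a fixed dark steel plate 120 x 120 x 14 mm. Origin: centre of the plate's underside on the table; z up along the hub's axis. Collar diameter 64 mm up to 28 mm above the table, then a threaded aluminium hub of diameter 46 mm up to a flat seat at 62 mm, and from its centre a steel stem of diameter 18 mm up to 102 mm above the table (last 5 mm tapered to 10 mm).
- seat (a point): Centre of the hub's flat seat (on the hub's axis, 62 mm above the table), on which the sleeve's lower end must rest. The stem stands 40 mm above this point. z up.
- ring_nut: Steel knurled ring nut, outer diameter 56 mm, bore 36 mm, 18 mm high, already started on the hub's thread around the stem; open on top, the sleeve passes through it. Origin: centre of its underside on the hub's axis; z up; turns with the nut. A raised rib (9 x 5 x 3 mm) on its top lies on its +x side. Bottomed out, its top is 68 mm above the table; it rises 6 mm a turn. It cannot be lifted off.
- nut_thread (a joint): Angle of the ring nut in rad: 0 = bottomed out (hard stop), growing as the nut is unscrewed (anticlockwise seen from above). Starts between 2.0 and 3.0. Slight friction (0.06 N m): it stays where it is left. A quarter turn is 1.571.
- wide_sleeve_center (a point): Centre (half-way up, on the axis) of the loose aluminium sleeve that fits: outer diameter 30 mm, bore 22 mm (4 mm wall), 44 mm long, about 50 g, standing upright on the table. z along its axis. The same outside as the other sleeve, but the thinner wall.
- narrow_sleeve_center (a point): Centre of the other loose aluminium sleeve: outer diameter 30 mm, bore 10 mm (10 mm wall), 44 mm long, standing upright. It does not go over the stem; leave it. The two sleeves may have changed places.
- castor_wheel: Bystander: castor wheel with rubber tyre lying flat, diameter 100 mm, 28 mm high. Origin: centre of its underside.
- spanner: Bystander: steel spanner lying on the table. Origin: its underside.
- screwdriver: Bystander: screwdriver with black handle lying on the table. Origin: its underside.
- travel_mug: Bystander: steel travel mug with grey lid and handle, diameter 88 mm, 158 mm high. Origin: centre of its underside.
- water_bottle: Bystander: water bottle, dark lower half and white top, diameter 84 mm, 244 mm high. Origin: centre of its underside.
- paper_cup: Bystander: small paper cup, diameter 60 mm, 50 mm high. Origin: centre of its underside.
- stem_washer: Bystander: steel cone washer, diameter 36 mm, 12 mm high. Origin: centre of its underside.
Mind the look-alikes: they are no part of the job. Leave any green look-alike of the part that bears wide_sleeve_center alone.

How it is judged:
On the way, in this order (a step that is already met when the one before it is completed fails the run):
1. the wide-bored sleeve is fully down over the stem, resting on the seat, with the nut not yet bottomed (horizontal distance between wide_sleeve_center and seat below 0.004 m and z of wide_sleeve_center in the frame of seat between 0.019 and 0.0245 m and angle between wide_sleeve_center's own z axis and vertical below 0.09 rad and value of joint nut_thread above 0.3 rad), for 0.2 s.
2. the ring nut is bottomed out (value of joint nut_thread below 0.1 rad), for 0.1 s.
At the end, for the whole second after the job is handed in: The wide-bored sleeve stands on the seat over the stem (its axis within 4 mm of the hub's, its lower end within about 2.5 mm of the seat, upright within 5 degrees); the ring nut stands still a quarter turn off its stop (1.57 rad within 0.3 rad) and the fingers grip it (more than 4 N) (horizontal distance between wide_sleeve_center and seat below 0.004 m and z of wide_sleeve_center in the frame of seat between 0.019 and 0.0245 m and angle between wide_sleeve_center's own z axis and vertical below 0.09 rad and value of joint nut_thread between 1.27 and 1.87 rad and velocity of joint nut_thread between -0.05 and 0.05 rad/s and contact force between the fingers and ring_nut above 4 N); the arm keeps its last pose, push and grip.
It fails at once if the narrow-bored sleeve is moved more than 40 mm or tipped over (distance of narrow_sleeve_center from where it was at the start of the episode above 0.04 m or angle between narrow_sleeve_center's own z axis and vertical above 0.8 rad).
It fails at once if a bystander is moved more than 50 mm (distance of any of castor_wheel, spanner, screwdriver, travel_mug, water_bottle, paper_cup, stem_washer from where it was at the start of the episode above 0.05 m).
It also fails if it takes over 61 s, if anything falls off the work surface, if the arm or the gripper's body presses on something with over 40 N, if the wrist force passes 120 N, or if a joint passes its speed limit or range.

## Working session

There is one attempt and no reset: what is moved stays moved. The work goes in short steps, Python scripts to look and compute and a tool call to move; the robot and the scene stay as the last step left them, time stands still between calls to the robot, and variables do not carry over. Pictures are saved under pics/ and viewed, and the job is handed in when it is done.

Besides the shell and the picture viewer there is one more tool, called after "Call:" as name(argument=value, ...) on one line, values as JSON. arm_command: Moves the arm, as the interface text tells. Its arguments: {"type":"object","properties":{"rows":{"type":"array"}},"required":["rows"]}

```bash
mkdir -p pics; python3 - <<'E'
from station import robot, vision
import cv2
s=robot.state()
for k,v in s.items(): print(k,v)
for n in ("side","top"):
    im=vision.capture(n); cv2.imwrite(f"pics/{n}0.png",im[:,:,::-1]); print(n,vision.camera_model(n))
E
```

```text
t 0.0
q [-1.38942134e+00  3.13448843e-01  1.49839416e+00 -1.89952002e-05
  1.33100987e+00 -2.23397482e-01]
joint_vel [-7.43783813e-05 -8.72683831e-04  1.65057199e-03 -3.94521412e-04
  2.47824536e-04  5.27890202e-04]
effort [ 2.73439073e-03 -4.02205610e+01 -2.52270788e+01  6.95639569e-02
  3.52459936e-02 -6.38327765e-05]
tcp_pos [ 0.20669228 -0.48234478  0.23817782]
tcp_rot [-0.58998225  0.38960281 -0.38897665  0.59061643]
contact_force [-0.50603079  0.45947106  0.48407498]
wrist_torque [ 0.03442989  0.0039046  -0.01429026]
finger_gap 0.08809861759112818
side {'fx': 374.83000806057817, 'fy': 374.83000806057817, 'cx': 253.6429525371337, 'cy': 187.37025049749872, 'rvec': array([ 0.46455317, -2.78549894,  1.11428352]), 'tvec': array([0.49849729, 0.23519197, 0.85398012])}
top {'fx': 389.7501057912634, 'fy': 389.7501057912634, 'cx': 248.41624138282728, 'cy': 187.2797928845617, 'rvec': array([ 2.17454301, -2.16555714,  0.14684841]), 'tvec': array([-0.07133235,  0.54795219,  0.97900408])}
```

View pics/side0.png

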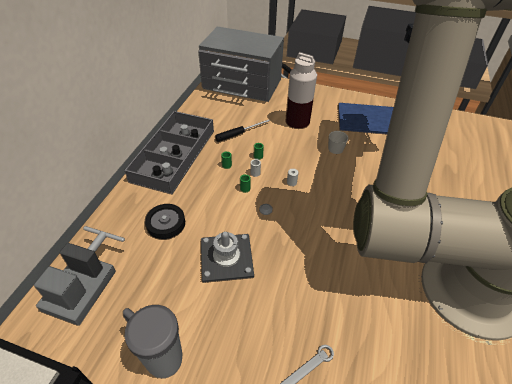

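View pics/top0.png

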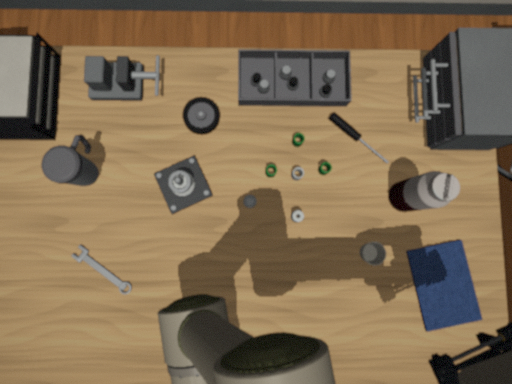

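```bash
cat > h.py <<'E'
import numpy as np, cv2
from scipy.spatial.transform import Rotation as R
from station import robot, vision
cams={n:vision.camera_model(n) for n in("side","top")}
def K(n):
    c=cams[n];return np.array([[c['fx'],0,c['cx']],[0,c['fy'],c['cy']],[0,0,1]])
def ray(n,uv):
    c=cams[n];Rm=R.from_rotvec(c['rvec']).as_matrix()
    d=Rm.T@np.linalg.inv(K(n))@np.array([uv[0],uv[1],1.]);o=-Rm.T@c['tvec'];return o,d
def onz(n,uv,z):
    o,d=ray(n,uv);return o+d*(z-o[2])/d[2]
def proj(n,p):
    c=cams[n];return cv2.projectPoints(np.array(p,float).reshape(-1,3),c['rvec'],c['tvec'],K(n),None)[0].reshape(-1,2)
def snap(n,name,box=None,k=1):
    im=vision.capture(n)[:,:,::-1].copy();cv2.imwrite(f"pics/{name}_raw.png",im)
    if box: im=im[box[1]:box[3],box[0]:box[2]]
    im=cv2.resize(im,None,fx=k,fy=k,interpolation=cv2.INTER_CUBIC);cv2.imwrite(f"pics/{name}.png",im)
E
python3 - <<'E'
import cv2,numpy as np
from h import *
im=cv2.imread('pics/top0.png')
a=cv2.resize(im[125:235,240:350],None,fx=5,fy=5,interpolation=cv2.INTER_CUBIC)
cv2.imwrite('pics/c1.png',a)
a=cv2.resize(im[145:225,140:240],None,fx=7,fy=7,interpolation=cv2.INTER_CUBIC)
cv2.imwrite('pics/c2.png',a)
im=cv2.imread('pics/side0.png')
a=cv2.resize(im[130:200,215:310],None,fx=8,fy=8,interpolation=cv2.INTER_CUBIC)
cv2.imwrite('pics/c3.png',a)
a=cv2.resize(im[220:290,190:265],None,fx=8,fy=8,interpolation=cv2.INTER_CUBIC)
cv2.imwrite('pics/c4.png',a)
for uv in [(297,173),(298,139),(270,170),(324,168),(297,215)]: print(uv,onz('top',uv,.044))
print(onz('top',(181,180),.102))
E
```

```text
(297, 173) [ 0.5847113  -0.19427053  0.044     ]
(298, 139) [ 0.67447598 -0.19791814  0.044     ]
(270, 170) [ 0.59212924 -0.1244606   0.044     ]
(324, 168) [ 0.59822799 -0.26454897  0.044     ]
(297, 215) [ 0.47636496 -0.19302635  0.044     ]
[0.55695585 0.09502357 0.102     ]
```

View pics/c1.png

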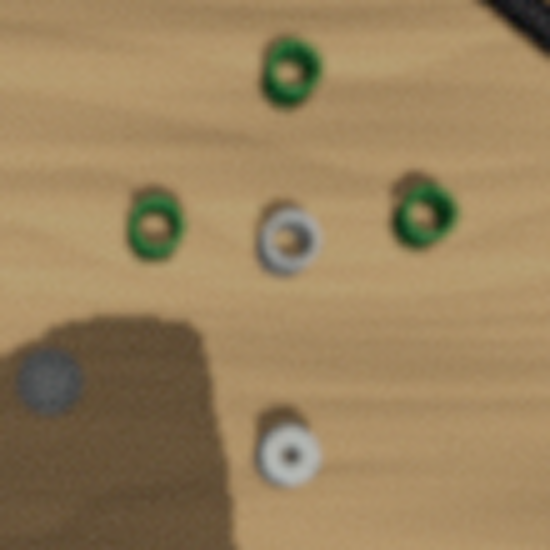

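View pics/c2.png

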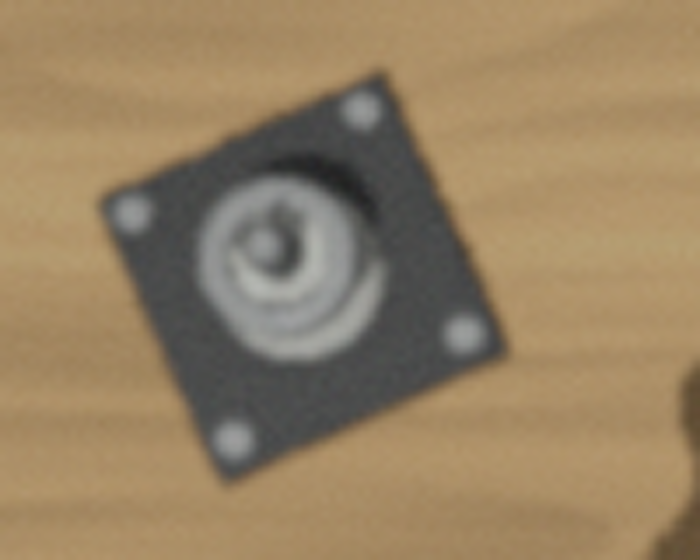

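View pics/c3.png

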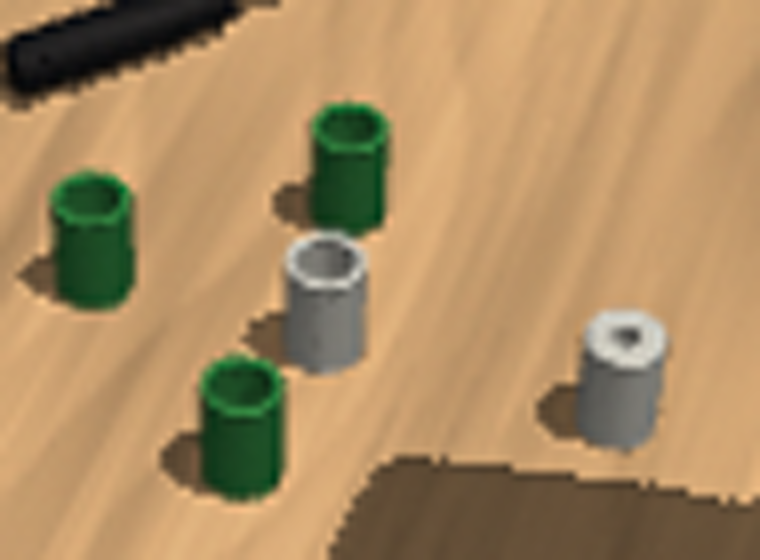

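View pics/c4.png

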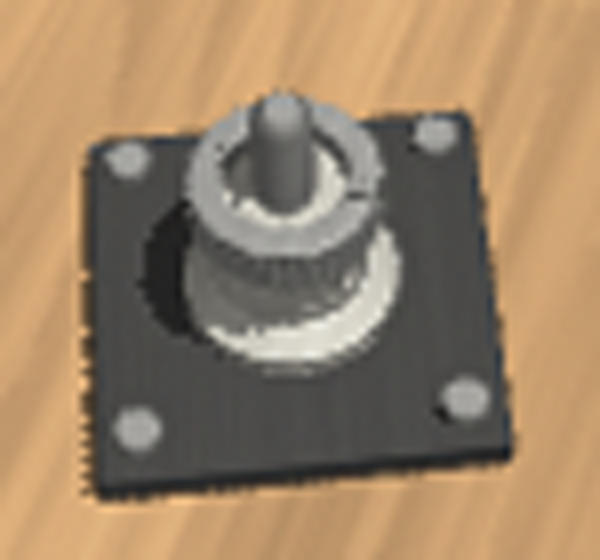

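```bash
cat > m.py <<'E'
from h import *
def tri(a,b):
    o1,d1=ray('top',a);o2,d2=ray('side',b)
    A=np.stack([d1,-d2],1);t=np.linalg.lstsq(A,o2-o1,rcond=None)[0]
    p,q=o1+d1*t[0],o2+d2*t[1];return (p+q)/2,np.linalg.norm(p-q)
def up(x,y,k,ox,oy): return ((x+.5)/k-.5+ox,(y+.5)/k-.5+oy)
E
python3 - <<'E'
from m import *
T=lambda x,y:up(x,y,5,240,125); S=lambda x,y:up(x,y,8,215,130)
for nm,a,b in [('wide',(289,239),(326,262)),('nar',(291,455),(626,339)),('gN',(292,71),(92,200)),('gL',(154,225),(242,387)),('gR',(426,213),(350,128))]:
    print(nm,tri(T(*a),S(*b)),onz('top',T(*a),.044),onz('side',S(*b),.044))
T=lambda x,y:up(x,y,7,140,145); S=lambda x,y:up(x,y,8,190,220)
tc=[(382,72),(506,353),(228,486),(100,203)]
P=np.array([onz('top',T(*c),.014)[:2] for c in tc]);print(P,P.mean(0),np.linalg.norm(P-np.roll(P,1,0),axis=1))
sc=[(92,145),(470,115),(510,445),(100,485)]
P=np.array([onz('side',S(*c),.014)[:2] for c in sc]);print(P,P.mean(0),np.linalg.norm(P-np.roll(P,1,0),axis=1))
print('stem',tri(T(267,245),S(283,100)), onz('top',T(267,245),.102))
print('bottle',onz('top',(400,195),0),onz('top',(445,187),.24),'mug',onz('top',(65,163),.158),'cup',onz('top',(372,254),.05))
s=robot.state();print(R.from_quat(s['tcp_rot']).as_matrix().round(3))
for n in('top','side'):
    im=cv2.imread(f'pics/{n}0.png');g=im.astype(int);m=((g.min(2)>140)&(g.max(2)-g.min(2)<25)).astype(np.uint8)
    N,L,st,c=cv2.connectedComponentsWithStats(m)
    for i in range(1,N):
        if 6<st[i,4]<300 and 100<c[i][1]<290 and 170<c[i][0]<340: print(n,c[i].round(2),st[i])
E
```

```text
wide (array([ 0.58660151, -0.19492004,  0.04604532]), np.float64(0.0012807872487009203)) [ 0.58628524 -0.19532473  0.044     ] [ 0.58791623 -0.19699983  0.044     ]
nar (array([ 0.4756875 , -0.19499354,  0.04362102]), np.float64(0.0016675225907243044)) [ 0.47484475 -0.19505446  0.044     ] [ 0.47645063 -0.19450411  0.044     ]
gN (array([ 0.67601916, -0.19720463,  0.04672595]), np.float64(0.003346108695521007)) [ 0.67500943 -0.19792442  0.044     ] [ 0.67899409 -0.20002043  0.044     ]
gL (array([ 0.59355234, -0.12517203,  0.04645398]), np.float64(0.0015546766950073761)) [ 0.59318113 -0.12549849  0.044     ] [ 0.59516584 -0.12743101  0.044     ]
gR (array([ 0.60051815, -0.26565939,  0.04801927]), np.float64(0.0017354961806981878)) [ 0.60034064 -0.26667131  0.044     ] [ 0.60278895 -0.27018111  0.044     ]
[[0.63658146 0.07538774]
 [0.52945321 0.02680287]
 [0.47908089 0.12971588]
 [0.58558196 0.18060749]] [0.55767438 0.1031285 ] [0.11692795 0.11763057 0.11457948 0.11803573]
[[0.63750895 0.07689063]
 [0.5309848  0.02762972]
 [0.48206427 0.13366245]
 [0.58734042 0.18357928]] [0.55947461
[... 397 characters left out ...]
001 -1.     0.   ]]
top [300.42 169.33] [296 168   8   6  12]
top [180.96 185.14] [169 172  24  24 266]
top [205.88 192.12] [205 191   3   3   8]
top [173.   207.29] [172 206   3   3   7]
top [297.81 215.92] [293 211  11  11  83]
side [256.26 124.04] [244 120  25   9  27]
side [183.61 126.17] [181 125   6   4  18]
side [254.27 163.4 ] [251 160   9   6  15]
side [292.73 171.98] [288 169  10   7  48]
side [224.6 233.4] [223 232   4   4  15]
side [225.54 243.6 ] [214 233  24  19 198]
side [243.83 236.08] [242 235   5   3  12]
side [205.62 239.38] [204 238   4   4  13]
side [230.57 259.22] [216 249  24  16 114]
side [247.88 269.41] [246 268   5   4  17]
side [206.88 273.41] [205 272   5   4  17]
```

Call:
arm_command(rows=[-0.25,0.1,1,0,0,0,0,-0.25,0.1,1,0,0,0,0,-0.25,0.1,1,0,0,0,0,-0.25,0.1,1,0,0,0,0,-0.25,0.1,1,0,0,0,0,-0.25,0.1,1,0,0,0,0,-0.25,0.1,1,0,0,0,0,-0.25,0.1,1,0,0,0,0])

```text
t: 0.9
tcp_pos: [0.408, -0.3285, 0.2112]
tcp_rot: [-0.588, 0.393, -0.389, 0.59]
contact_force: [0.1, -0.1, 1.0]
finger_gap: 0.0881
```

Call:
arm_command(rows=[-0.21,0.35,0.9,0,0,0,0,-0.21,0.35,0.9,0,0,0,0,-0.21,0.35,0.9,0,0,0,0,-0.21,0.35,0.9,0,0,0,0,-0.21,0.35,0.9,0,0,0,0,-0.21,0.35,0.9,0,0,0,0,-0.21,0.35,0.9,0,0,0,0,-0.21,0.35,0.9,0,0,0,0])

```text
t: 1.7
tcp_pos: [0.5939, -0.1902, 0.1223]
tcp_rot: [-0.588, 0.394, -0.388, 0.59]
contact_force: [-0.2, -0.1, 0.8]
finger_gap: 0.0883
```

Call:
arm_command(rows=[0,0,0,0,-0.9,0,0,0,0,0,0,-0.9,0,0,0,0,0,0,-0.9,0,0,0,0,0,0,-0.9,0,0,0,0,0,0,-0.9,0,0,0,0,0,0,-0.9,0,0,0,0,0,0,0,0,0,0,0,0,0,0,0,0])

```text
t: 2.5
tcp_pos: [0.5943, -0.1855, 0.1159]
tcp_rot: [-0.653, 0.274, -0.261, 0.656]
contact_force: [-0.1, -0.6, 0.1]
finger_gap: 0.0883
```

```bash
cat > st.py <<'E'
from m import *
import sys
s=robot.state();M=R.from_quat(s['tcp_rot']).as_matrix()
print('t',round(s['t'],2),'p',s['tcp_pos'].round(4),'q',s['q'].round(3),'F',np.round(s['contact_force'],1),'T',np.round(s['wrist_torque'],2),'gap',round(s['finger_gap'],4));print(M.round(3),'yaw',np.degrees(np.arctan2(M[1,0],M[0,0])).round(2))
if len(sys.argv)>3:
    d=M.T@(np.array(list(map(float,sys.argv[1:4])))-s['tcp_pos']);print('units',(d/.03).round(2))
E
python3 st.py 0.587 -0.196 0.03
```

```text
t 2.5 p [ 0.5943 -0.1855  0.1159] q [-0.492  0.645  1.319  0.004  1.196  0.283] F [-0.1 -0.6  0.1] T [-0.01 -0.01  0.03] gap 0.0883
[[ 0.713 -0.015  0.701]
 [-0.701  0.012  0.713]
 [-0.019 -1.    -0.002]] yaw -44.49
units [ 0.13  2.86 -0.41]
```

Call:
arm_command(rows=[0.06,0.3,-0.2,0,0,-0.27,0,0.06,0.4,-0.2,0,0,0,0,0,0.4,0,0,0,0,0,0,0.4,0,0,0,0,0,0,0,0,0,0,0,0,0,0,0,0,0,0,0,0,0,0,0,0,0,0,0,0,0,0,0,0,0])

```text
t: 3.3
tcp_pos: [0.5882, -0.1967, 0.0673]
tcp_rot: [0.654, -0.27, 0.269, -0.653]
contact_force: [-1.0, 0.4, -0.3]
finger_gap: 0.0881
```

```bash
python3 st.py 0.587 -0.196 0.014; python3 -c "
from m import *
snap('top','t1',(230,110,360,230),5);snap('side','s1',(200,90,330,210),5)"
```

```text
t 3.3 p [ 0.5882 -0.1967  0.0673] q [-0.511  0.69   1.38  -0.002  1.073  0.271] F [-1.   0.4 -0.3] T [-0.03 -0.02 -0.01] gap 0.0881
[[ 0.71  -0.002  0.704]
 [-0.704 -0.     0.71 ]
 [-0.001 -1.    -0.002]] yaw -44.76
units [-0.04  1.78 -0.01]
```

View pics/s1.png

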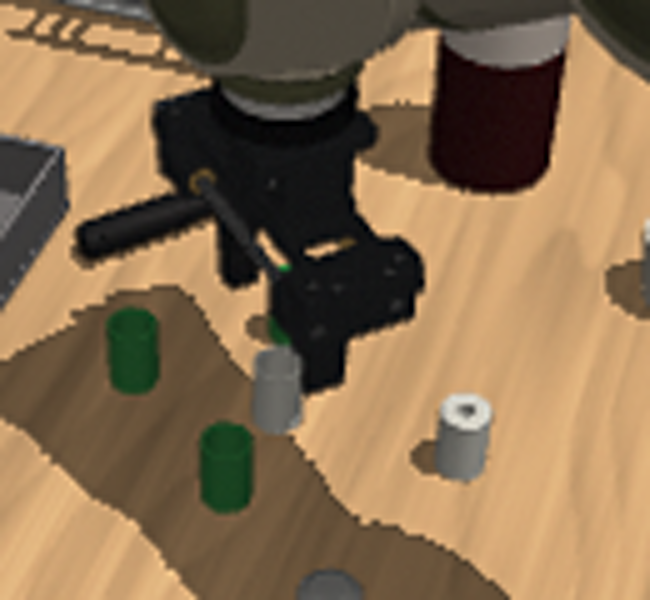

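View pics/t1.png

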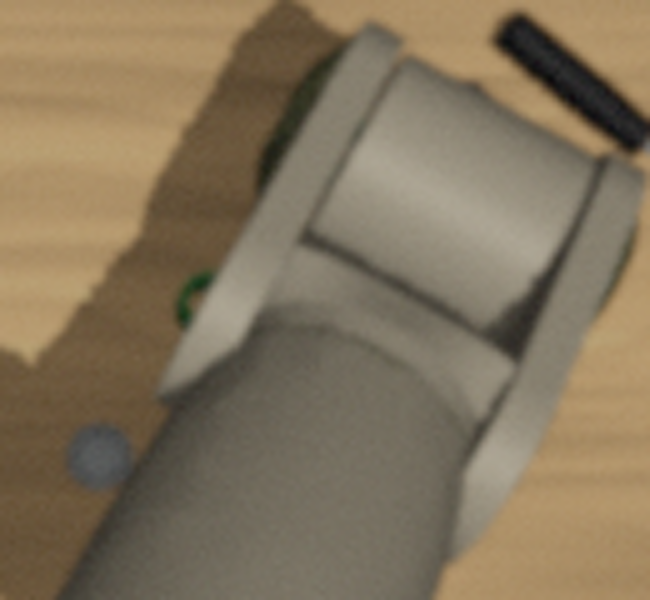

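Call:
arm_command(rows=[-0.04,0.5,0,0,0,0,0,0,0.5,0,0,0,0,0,0,0.5,0,0,0,0,0,0,0.25,0,0,0,0,0,0,0,0,0,0,0,0,0,0,0,0,0,0,0,0,0,0,0,0,0,0,0,0,0,0,0,0,0])

```text
t: 4.2
tcp_pos: [0.5884, -0.1965, 0.0136]
tcp_rot: [0.654, -0.269, 0.27, -0.653]
contact_force: [0.1, -0.5, 0.3]
finger_gap: 0.0882
```

```bash
python3 st.py 0.587 -0.196 0.014; python3 -c "
from m import *
snap('side','s2',(200,90,330,210),5)"
```

```text
t 4.2 p [ 0.5884 -0.1965  0.0136] q [-0.51   0.763  1.409 -0.002  0.968  0.272] F [ 0.1 -0.5  0.3] T [-0.04  0.02  0.05] gap 0.0882
[[ 0.71   0.001  0.704]
 [-0.704 -0.002  0.71 ]
 [ 0.002 -1.    -0.001]] yaw -44.76
units [-0.04 -0.01 -0.02]
```

View pics/s2.png

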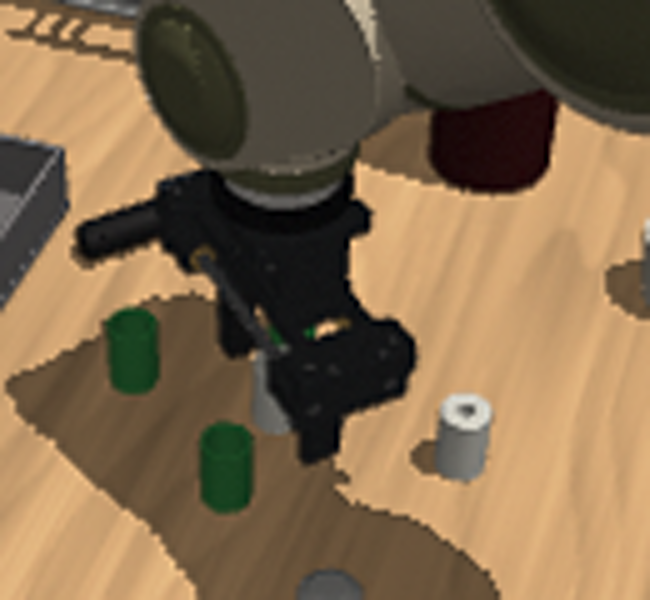

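Call:
arm_command(rows=[0,0,0,0,0,0,255,0,0,0,0,0,0,255,0,0,0,0,0,0,255,0,0,0,0,0,0,255,0,0,0,0,0,0,255,0,0,0,0,0,0,255,0,0,0,0,0,0,255,0,0,0,0,0,0,255])

```text
t: 5.05
tcp_pos: [0.5888, -0.1967, 0.0146]
tcp_rot: [0.654, -0.268, 0.27, -0.653]
contact_force: [-0.1, -0.4, 0.1]
finger_gap: 0.0287
```

```bash
python3 st.py 0.587 -0.196 0.014
```

```text
t 5.05 p [ 0.5888 -0.1967  0.0146] q [-0.51   0.762  1.409 -0.002  0.968  0.272] F [-0.1 -0.4  0.1] T [-0.04 -0.01  0.07] gap 0.0287
[[ 0.71   0.002  0.704]
 [-0.704 -0.003  0.71 ]
 [ 0.004 -1.    -0.   ]] yaw -44.76
units [-0.06  0.02 -0.03]
```

```bash
python3 -c "
from m import *
for n in cams:
  o,d=ray(n,(250,190));print(n,o)
o,_=ray('side',(0,0));d=o-np.array([.5585,.104,.1]);print(d,np.degrees(np.arctan2(d[1],d[0])))"
```

```text
side [0.35082779 0.55767898 0.77395792]
top [ 0.43060833 -0.05046362  1.03721685]
[-0.20767221  0.45367898  0.67395792] 114.5960067273834
```

Call:
arm_command(rows=[0,-0.6,0,0,0,0,255,0,-0.6,0,0,0,0,255,0,-0.6,0,0,0,0,255,0,-0.6,0,0,0,0,255,0,-0.6,0,0,0,0,255,0,-0.6,0,0,0,0,255,0,-0.6,0,0,0,0,255,0,-0.6,0,0,0,0,255])

```text
t: 5.85
tcp_pos: [0.5867, -0.1954, 0.16]
tcp_rot: [0.654, -0.271, 0.267, -0.654]
contact_force: [0.4, 0.6, -1.3]
finger_gap: 0.0293
```

```bash
python3 st.py 0.5585 0.104 0.16;python3 -c "
from m import *
snap('side','s3',(200,50,330,210),4)"
```

```text
t 5.85 p [ 0.5867 -0.1954  0.16  ] q [-0.51   0.585  1.298 -0.002  1.264  0.272] F [ 0.4  0.6 -1.3] T [-0.02 -0.05 -0.03] gap 0.0293
[[ 0.71  -0.005  0.704]
 [-0.704  0.001  0.71 ]
 [-0.005 -1.    -0.003]] yaw -44.77
units [-7.69  0.02  6.42]
```

View pics/s3.png

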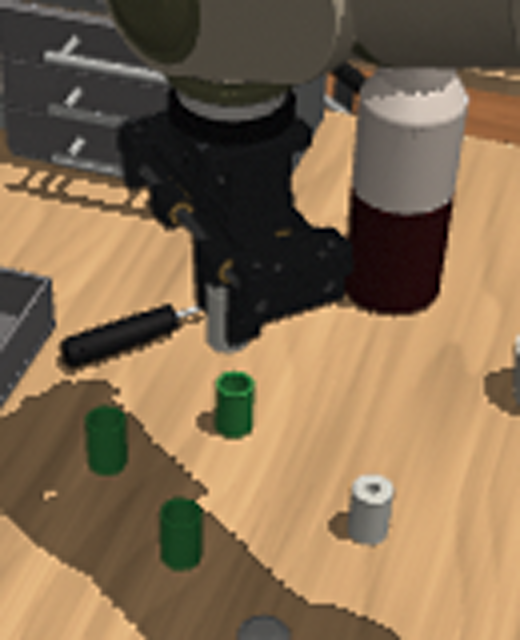

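Call:
arm_command(rows=[-0.95,0,0.8,0,0,0,255,-0.95,0,0.8,0,0,0,255,-0.95,0,0.8,0,0,0,255,-0.95,0,0.8,0,0,0,255,-0.95,0,0.8,0,0,0,255,-0.95,0,0.8,0,0,0,255,-0.95,0,0.8,0,0,0,255,-0.95,0,0.8,0,0,0,255])

```text
t: 6.7
tcp_pos: [0.5599, 0.1072, 0.1592]
tcp_rot: [0.654, -0.272, 0.272, -0.652]
contact_force: [0.1, -0.7, -0.5]
finger_gap: 0.0288
```

Call:
arm_command(rows=[0,0,0,0,-1,0,255,0,0,0,0,-1,0,255,0,0,0,0,-1,0,255,0,0,0,0,-1,0,255,0,0,0,0,-1,0,255,0,0,0,0,-1,0,255,0,0,0,0,-1,0,255,0,0,0,0,-1,0,255])

```text
t: 7.5
tcp_pos: [0.5571, 0.1132, 0.154]
tcp_rot: [0.704, -0.073, 0.069, -0.703]
contact_force: [0.3, 0.2, -0.7]
finger_gap: 0.0294
```

Call:
arm_command(rows=[0,0,0,0,-1,0,255,0,0,0,0,-1,0,255,0,0,0,0,-1,0,255,0,0,0,0,-1,0,255,0,0,0,0,-1,0,255,0,0,0,0,-1,0,255,0,0,0,0,-1,0,255,0,0,0,0,0,0,255])

```text
t: 8.3
tcp_pos: [0.5555, 0.1132, 0.1487]
tcp_rot: [-0.699, -0.105, 0.113, 0.699]
contact_force: [-0.1, 0.7, -0.4]
finger_gap: 0.0287
```

```bash
python3 st.py 0.5585 0.104 0.155
```

```text
t 8.3 p [0.5555 0.1132 0.1487] q [-0.005  0.492  1.481 -0.002  1.181 -0.313] F [-0.1  0.7 -0.4] T [ 0.02 -0.1  -0.02] gap 0.0287
[[ 0.952 -0.012 -0.304]
 [ 0.304 -0.001  0.953]
 [-0.012 -1.     0.002]] yaw 17.72
units [ 0.   -0.21 -0.32]
```

Call:
arm_command(rows=[0,0,-0.16,0,0,-0.17,255,0,0,-0.16,0,0,0,255,0,0,0,0,0,0,255,0,0,0,0,0,0,255,0,0,0,0,0,0,255,0,0,0,0,0,0,255,0,0,0,0,0,0,255,0,0,0,0,0,0,255])

```text
t: 9.1
tcp_pos: [0.5584, 0.1031, 0.148]
tcp_rot: [-0.698, -0.107, 0.107, 0.7]
contact_force: [-0.7, 0.1, -0.3]
finger_gap: 0.0292
```

```bash
python3 st.py 0.5585 0.104 0.14;python3 -c "
from m import *
snap('side','s4',(180,180,280,290),7);snap('top','t4',(130,120,250,240),5)"
```

```text
t 9.1 p [0.5584 0.1031 0.148 ] q [-0.025  0.489  1.488  0.003  1.165 -0.329] F [-0.7  0.1 -0.3] T [-0.   -0.09 -0.02] gap 0.0292
[[ 0.954 -0.    -0.299]
 [ 0.299  0.003  0.954]
 [ 0.    -1.     0.003]] yaw 17.38
units [0.01 0.27 0.03]
```

View pics/s4.png

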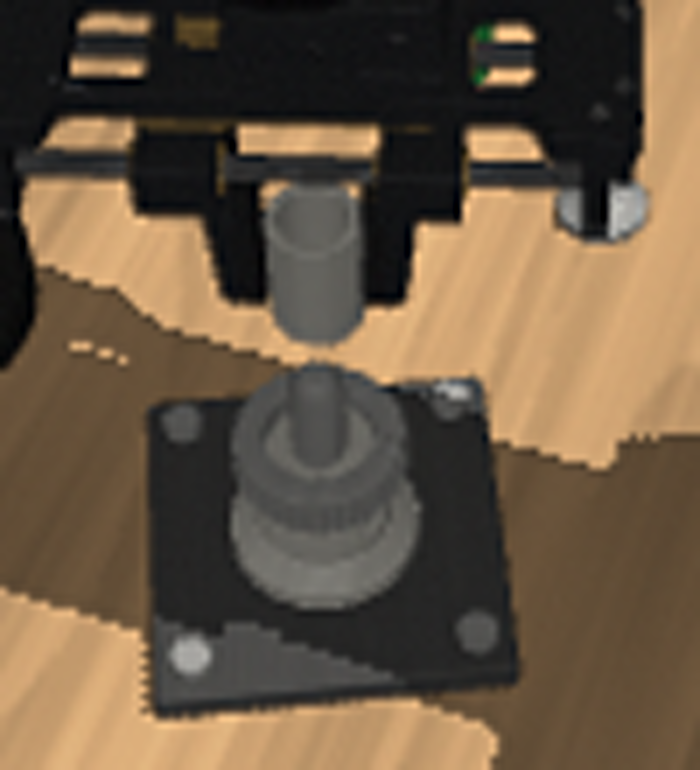

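View pics/t4.png

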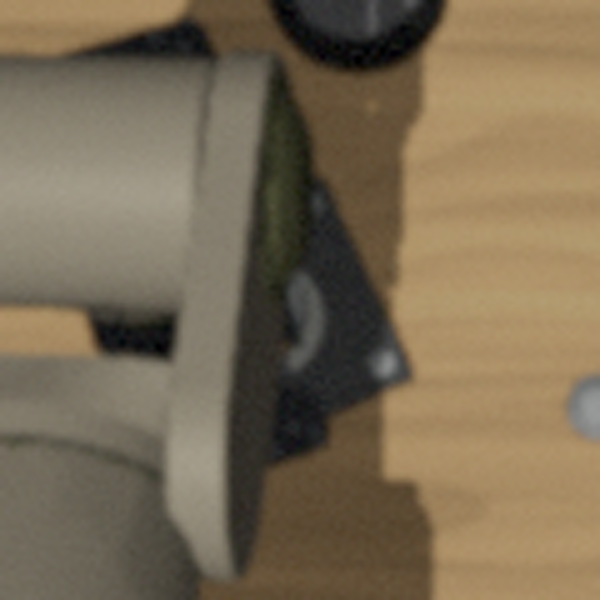

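```bash
python3 -c "
from m import *
f=lambda p:((proj('side',p)-[180,180]+.5)*7-.5).round(1)
tz=.148
for x,y in[(.5584,.1031),(.5585,.104),(.5585,.106),(.5605,.104)]: print(x,y,f([[x,y,tz+.0294],[x,y,tz-.0146],[x,y,.102],[x,y,.071],[x,y,.014]]).tolist())
S=lambda x,y:up(x,y,7,180,180)
P=np.array([onz('side',S(*c),.014)[:2] for c in[(150,405),(482,378),(517,682),(152,715)]]);print(P.mean(0))
for c in [(313,217),(314,219)]: print(onz('side',S(*c),tz+.0294))
for c in[(317,370),(318,376)]: print(onz('side',S(*c),.102))
"
```

```text
0.5584 0.1031 [[312.2, 220.7], [318.2, 312.6], [322.2, 373.9], [325.9, 431.2], [332.3, 528.9]]
0.5585 0.104 [[310.8, 222.9], [316.8, 314.7], [320.9, 376.0], [324.6, 433.2], [331.1, 531.0]]
0.5585 0.106 [[308.2, 227.8], [314.4, 319.6], [318.5, 380.8], [322.4, 438.1], [328.9, 535.7]]
0.5605 0.104 [[304.4, 221.1], [310.8, 313.0], [315.0, 374.3], [318.9, 431.6], [325.6, 529.3]]
[0.55920215 0.10708591]
[0.5587072  0.10169299 0.1774    ]
[0.5581449  0.10231021 0.1774    ]
[0.56051049 0.10222268 0.102     ]
[0.5593491  0.10429885 0.102     ]
```

Call:
arm_command(rows=[0.06,0.25,0.05,0,0,0,255,0,0.25,0,0,0,0,255,0,0.2,0,0,0,0,255,0,0.2,0,0,0,0,255,0,0.1,0,0,0,0,255,0,0,0,0,0,0,255,0,0,0,0,0,0,255,0,0,0,0,0,0,255])

```text
t: 10.0
tcp_pos: [0.5595, 0.1054, 0.1145]
tcp_rot: [-0.698, -0.106, 0.107, 0.7]
contact_force: [0.0, -0.8, -1.2]
finger_gap: 0.0289
```

```bash
python3 st.py 0.5597 0.1045 0.105;python3 -c "
from m import *
snap('side','s5',(180,180,280,290),7)"
```

```text
t 10.0 p [0.5595 0.1054 0.1145] q [-0.021  0.532  1.517  0.003  1.095 -0.325] F [ 0.  -0.8 -1.2] T [ 0.03 -0.1   0.04] gap 0.0289
[[ 0.954 -0.002 -0.299]
 [ 0.299  0.003  0.954]
 [-0.001 -1.     0.003]] yaw 17.39
units [-0.    0.32 -0.03]
```

View pics/s5.png

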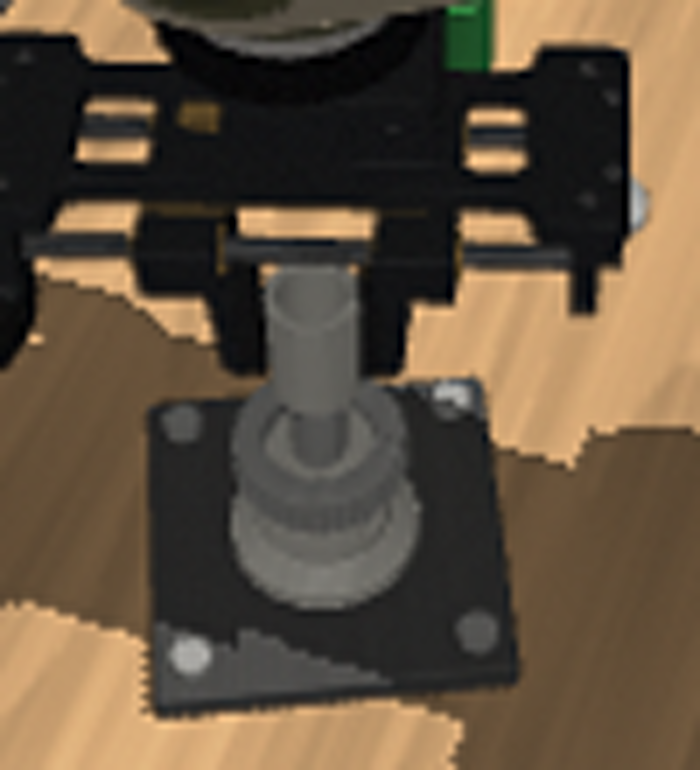

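Call:
arm_command(rows=[0,0.15,0,0,0,0,255,0,0.15,0,0,0,0,255,0,0.1,0,0,0,0,255,0,0.1,0,0,0,0,255,0,0,0,0,0,0,255,0,0,0,0,0,0,255,0,0,0,0,0,0,255,0,0,0,0,0,0,255])

```text
t: 10.85
tcp_pos: [0.5596, 0.1054, 0.0985]
tcp_rot: [-0.698, -0.107, 0.107, 0.7]
contact_force: [-0.4, 0.1, -0.3]
finger_gap: 0.0291
```

```bash
python3 st.py 0.5597 0.1045 0.076;python3 -c "
from m import *
snap('side','s6',(180,180,280,290),7)"
```

```text
t 10.85 p [0.5596 0.1054 0.0985] q [-0.021  0.552  1.531  0.003  1.06  -0.325] F [-0.4  0.1 -0.3] T [-0.06 -0.07 -0.01] gap 0.0291
[[ 0.954 -0.001 -0.299]
 [ 0.299  0.003  0.954]
 [-0.    -1.     0.003]] yaw 17.39
units [-0.01  0.75 -0.03]
```

View pics/s6.png

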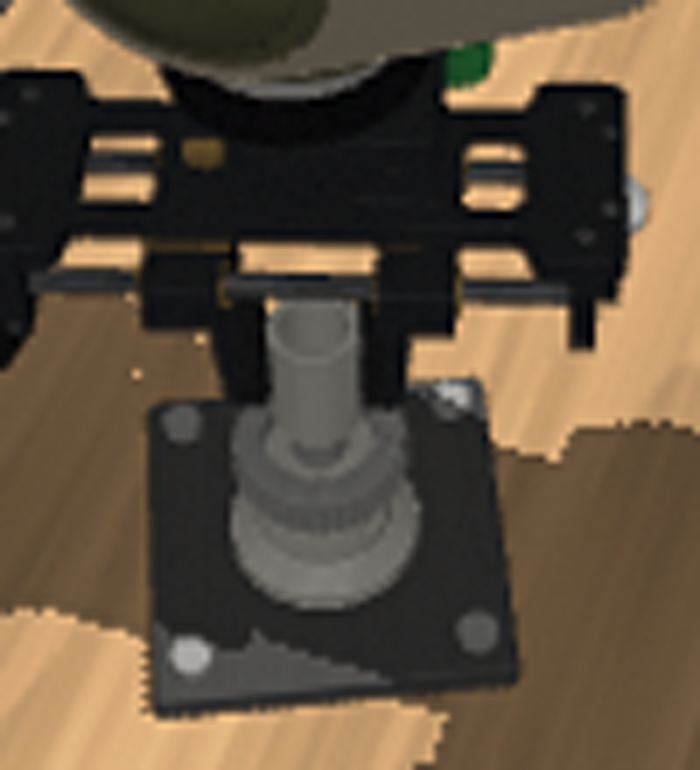

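Call:
arm_command(rows=[0,0.12,0,0,0,0,255,0,0.12,0,0,0,0,255,0,0.12,0,0,0,0,255,0,0.12,0,0,0,0,255,0,0.1,0,0,0,0,255,0,0.08,0,0,0,0,255,0,0,0,0,0,0,255,0,0,0,0,0,0,255])

```text
t: 11.7
tcp_pos: [0.5595, 0.1054, 0.0766]
tcp_rot: [-0.698, -0.106, 0.107, 0.7]
contact_force: [-0.2, -0.9, -1.4]
finger_gap: 0.0291
```

```bash
python3 st.py 0.5597 0.1045 0.0766;python3 -c "
from m import *
snap('side','s7',(180,180,280,290),7)"
```

```text
t 11.7 p [0.5595 0.1054 0.0766] q [-0.021  0.581  1.547  0.003  1.014 -0.326] F [-0.2 -0.9 -1.4] T [-0.01 -0.12 -0.03] gap 0.0291
[[ 0.954 -0.002 -0.299]
 [ 0.299  0.003  0.954]
 [-0.001 -1.     0.003]] yaw 17.39
units [-0.    0.   -0.03]
```

View pics/s7.png

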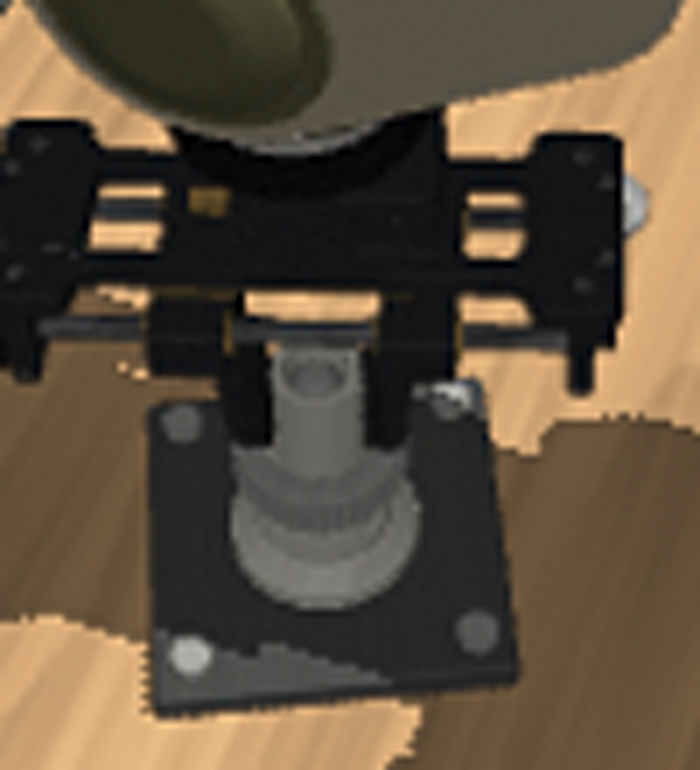

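Call:
arm_command(rows=[0,0,0,0,0,0,120,0,0,0,0,0,0,120,0,0,0,0,0,0,0,0,0,0,0,0,0,0,0,0,0,0,0,0,0,0,0,0,0,0,0,0,0,0,0,0,0,0,0,0,0,0,0,0,0,0])

```text
t: 12.55
tcp_pos: [0.5599, 0.1055, 0.0775]
tcp_rot: [-0.698, -0.107, 0.107, 0.7]
contact_force: [0.3, 0.2, 0.3]
finger_gap: 0.0885
```

```bash
python3 st.py 0.5597 0.1045 0.05;python3 -c "
from m import *
snap('side','s8',(180,180,280,290),7)"
```

```text
t 12.55 p [0.5599 0.1055 0.0775] q [-0.02   0.58   1.547  0.003  1.014 -0.325] F [0.3 0.2 0.3] T [ 0.01 -0.07 -0.01] gap 0.0885
[[ 0.954  0.    -0.299]
 [ 0.299  0.002  0.954]
 [ 0.001 -1.     0.002]] yaw 17.39
units [-0.02  0.92 -0.03]
```

View pics/s8.png

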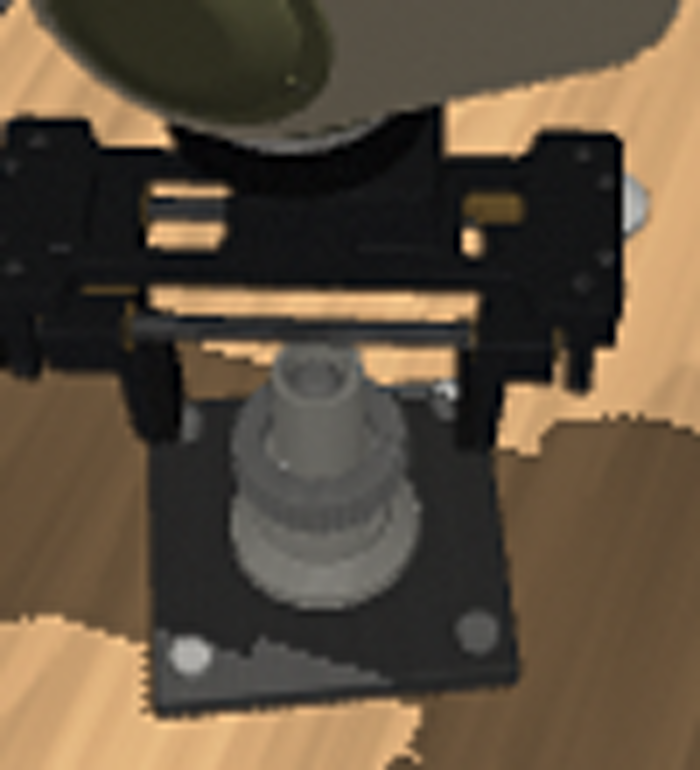

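Call:
arm_command(rows=[0,0,0,0,-1,0,0,0,0,0,0,-1,0,0,0,0,0,0,-1,0,0,0,0,0,0,-1,0,0,0,0,0,0,-1,0,0,0,0,0,0,-1,0,0,0,0,0,0,-1,0,0,0,0,0,0,0,0,0])

```text
t: 13.4
tcp_pos: [0.5599, 0.1055, 0.0774]
tcp_rot: [-0.649, -0.279, 0.279, 0.651]
contact_force: [-0.6, 0.2, -0.4]
finger_gap: 0.0883
```

```bash
python3 st.py 0.5597 0.1045 0.051
```

```text
t 13.4 p [0.5599 0.1055 0.0774] q [-0.02   0.58   1.547  0.003  1.014 -0.834] F [-0.6  0.2 -0.4] T [-0.01 -0.1  -0.05] gap 0.0883
[[ 0.688  0.    -0.725]
 [ 0.725  0.002  0.688]
 [ 0.002 -1.     0.002]] yaw 46.5
units [-0.03  0.88 -0.02]
```

Call:
arm_command(rows=[0,0.2,0,0,0,0,0,0,0.2,0,0,0,0,0,0,0.2,0,0,0,0,0,0,0.18,0,0,0,0,0,0,0.1,0,0,0,0,0,0,0,0,0,0,0,0,0,0,0,0,0,0,0,0,0,0,0,0,0,0])

```text
t: 14.2
tcp_pos: [0.5596, 0.1055, 0.0479]
tcp_rot: [-0.649, -0.277, 0.277, 0.651]
contact_force: [0.7, 0.0, -0.0]
finger_gap: 0.0885
```

```bash
python3 st.py 0.5597 0.1045 0.051
```

```text
t 14.2 p [0.5596 0.1055 0.0479] q [-0.02   0.623  1.565  0.003  0.955 -0.828] F [ 0.7  0.  -0. ] T [-0.02 -0.12  0.02] gap 0.0885
[[ 0.692 -0.001 -0.721]
 [ 0.721  0.003  0.692]
 [ 0.001 -1.     0.003]] yaw 46.17
units [-0.02 -0.1  -0.03]
```

Call:
arm_command(rows=[0,0,0,0,0,0,255,0,0,0,0,0,0,255,0,0,0,0,0,0,255,0,0,0,0,0,0,255,0,0,0,0,0,0,255,0,0,0,0,0,0,255,0,0,0,0,0,0,255,0,0,0,0,0,0,255])

```text
t: 15.0
tcp_pos: [0.5597, 0.1053, 0.0486]
tcp_rot: [-0.65, -0.277, 0.277, 0.651]
contact_force: [-1.0, -0.8, 0.7]
finger_gap: 0.0549
```

```bash
python3 st.py 0.5597 0.1045 0.051;python3 -c "
from m import *
snap('side','s9',(180,180,280,290),7)"
```

```text
t 15.0 p [0.5597 0.1053 0.0486] q [-0.021  0.622  1.565  0.003  0.955 -0.828] F [-1.  -0.8  0.7] T [-0.08  0.01 -0.04] gap 0.0549
[[ 0.693 -0.001 -0.721]
 [ 0.721  0.002  0.693]
 [ 0.001 -1.     0.002]] yaw 46.15
units [-0.02 -0.08 -0.02]
```

View pics/s9.png

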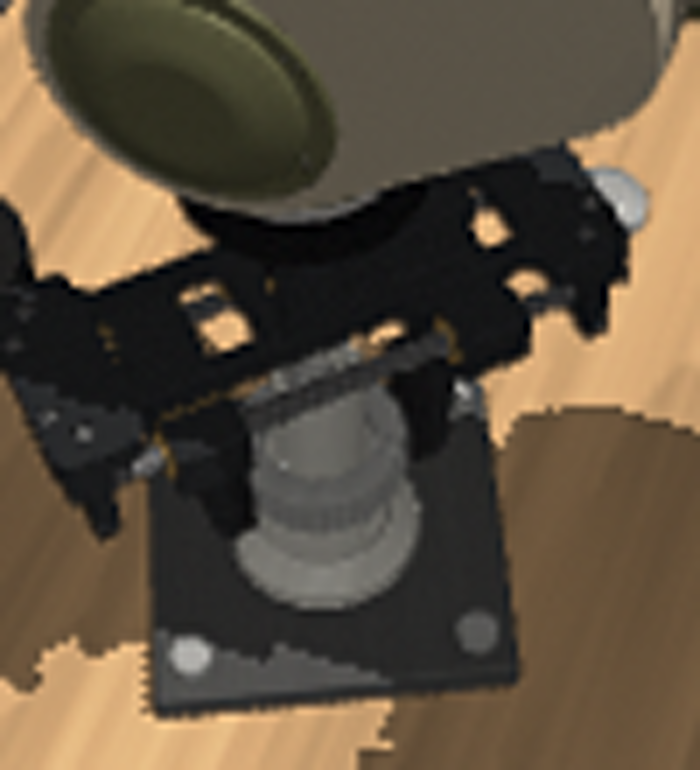

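Call:
arm_command(rows=[0,0.002,0,0,1,0,255,0,0.002,0,0,1,0,255,0,0.002,0,0,1,0,255,0,0.002,0,0,1,0,255,0,0.002,0,0,1,0,255,0,0.002,0,0,1,0,255,0,0.002,0,0,1,0,255,0,0.002,0,0,1,0,255])

```text
t: 15.85
tcp_pos: [0.5604, 0.1057, 0.0481]
tcp_rot: [-0.702, -0.081, 0.08, 0.703]
contact_force: [-0.0, -0.3, -1.0]
finger_gap: 0.0551
```

```bash
python3 st.py 0.5597 0.1053 0.0479
```

```text
t 15.85 p [0.5604 0.1057 0.0481] q [-0.02   0.623  1.565  0.003  0.953 -0.249] F [-0.  -0.3 -1. ] T [-0.14 -0.11  0.07] gap 0.0551
[[ 0.974  0.001 -0.226]
 [ 0.226  0.002  0.974]
 [ 0.002 -1.     0.002]] yaw 13.03
units [-0.02  0.01 -0.01]
```

Turned 33°, with wrist moment ≈ 0.1 N m. Continuing.

Call:
arm_command(rows=[0,0.002,0,0,1,0,255,0,0.002,0,0,1,0,255,0,0.002,0,0,1,0,255,0,0.002,0,0,1,0,255,0,0.002,0,0,1,0,255,0,0.002,0,0,1,0,255,0,0.002,0,0,1,0,255,0,0.002,0,0,1,0,255])

```text
t: 16.65
tcp_pos: [0.5612, 0.1056, 0.0475]
tcp_rot: [-0.695, 0.123, -0.125, 0.697]
contact_force: [-0.6, -1.0, -0.5]
finger_gap: 0.0553
```

```bash
python3 st.py 0.5597 0.1053 0.0479;python3 -c "
from m import *
snap('side','s10',(180,180,280,290),7)"
```

```text
t 16.65 p [0.5612 0.1056 0.0475] q [-0.02   0.625  1.564  0.002  0.95   0.332] F [-0.6 -1.  -0.5] T [-0.14 -0.07  0.03] gap 0.0553
[[ 0.938  0.004  0.345]
 [-0.345  0.001  0.938]
 [ 0.003 -1.     0.002]] yaw -20.21
units [-0.04 -0.01 -0.03]
```

View pics/s10.png

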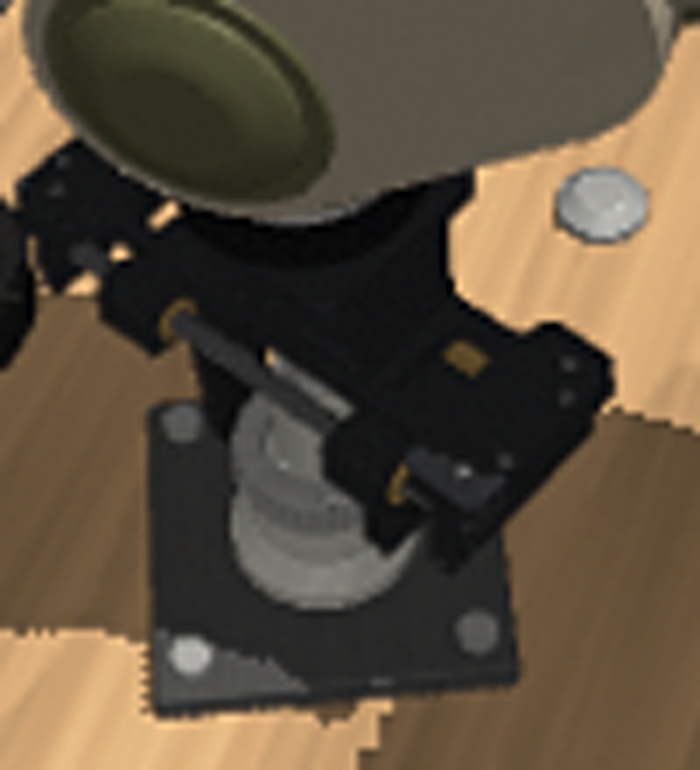

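Call:
arm_command(rows=[-0.02,0.002,0,0,1,0,255,0,0.002,0,0,1,0,255,0,0.002,0,0,1,0,255,0,0.002,0,0,1,0,255,0,0.002,0,0,1,0,255,0,0.002,0,0,1,0,255,0,0.002,0,0,1,0,255,0,0.002,0,0,1,0,255])

```text
t: 17.5
tcp_pos: [0.5619, 0.1051, 0.047]
tcp_rot: [-0.632, 0.313, -0.317, 0.634]
contact_force: [-0.5, -1.1, -0.0]
finger_gap: 0.0551
```

```bash
python3 st.py 0.5597 0.1053 0.0479
```

```text
t 17.5 p [0.5619 0.1051 0.047 ] q [-0.02   0.625  1.564 -0.     0.945  0.903] F [-0.5 -1.1 -0. ] T [-0.25  0.04  0.08] gap 0.0551
[[ 0.603  0.007  0.798]
 [-0.798 -0.     0.603]
 [ 0.004 -1.     0.005]] yaw -52.9
units [-0.05 -0.03 -0.05]
```

Call:
arm_command(rows=[0,0.002,-0.04,0,1,0,255,0,0.002,0,0,1,0,255,0,0.002,0,0,1,0,255,0,0.002,0,0,1,0,255,0,0.002,0,0,0.8,0,255,0,0.002,0,0,0.8,0,255,0,0.002,0,0,0.8,0,255,0,0.002,0,0,0,0,255])

```text
t: 18.3
tcp_pos: [0.5622, 0.1045, 0.0465]
tcp_rot: [-0.544, 0.446, -0.452, 0.548]
contact_force: [-1.2, -0.4, 1.0]
finger_gap: 0.055
```

```bash
python3 st.py 0.5608 0.1043 0.0475
```

```text
t 18.3 p [0.5622 0.1045 0.0465] q [-0.021  0.625  1.567 -0.     0.94   1.356] F [-1.2 -0.4  1. ] T [-0.07  0.18 -0.04] gap 0.055
[[ 0.193  0.01   0.981]
 [-0.981 -0.     0.193]
 [ 0.002 -1.     0.01 ]] yaw -78.87
units [-0.   -0.03 -0.05]
```

Call:
arm_command(rows=[0,0.002,-0.04,0,0.7,0,255,0,0.002,0,0,0.7,0,255,0,0.002,0,0,0.7,0,255,0,0.002,0,0,0.7,0,255,0,0.002,0,0,0.7,0,255,0,0,0,0,0,0,255,0,0,0,0,0,0,255,0,0,0,0,0,0,255])

```text
t: 19.1
tcp_pos: [0.5623, 0.1041, 0.0463]
tcp_rot: [0.487, -0.506, 0.513, -0.493]
contact_force: [-0.8, -1.5, 0.8]
finger_gap: 0.0551
```

```bash
python3 st.py 0.5608 0.1043 0.0475;python3 -c "
from m import *
snap('side','s11',(180,180,280,290),7)"
```

```text
t 19.1 p [0.5623 0.1041 0.0463] q [-2.200e-02  6.240e-01  1.569e+00 -1.000e-03  9.350e-01  1.588e+00] F [-0.8 -1.5  0.8] T [-0.12  0.1  -0.08] gap 0.0551
[[-0.039  0.013  0.999]
 [-0.999 -0.001 -0.039]
 [ 0.    -1.     0.013]] yaw -92.22
units [-0.   -0.04 -0.05]
```

View pics/s11.png

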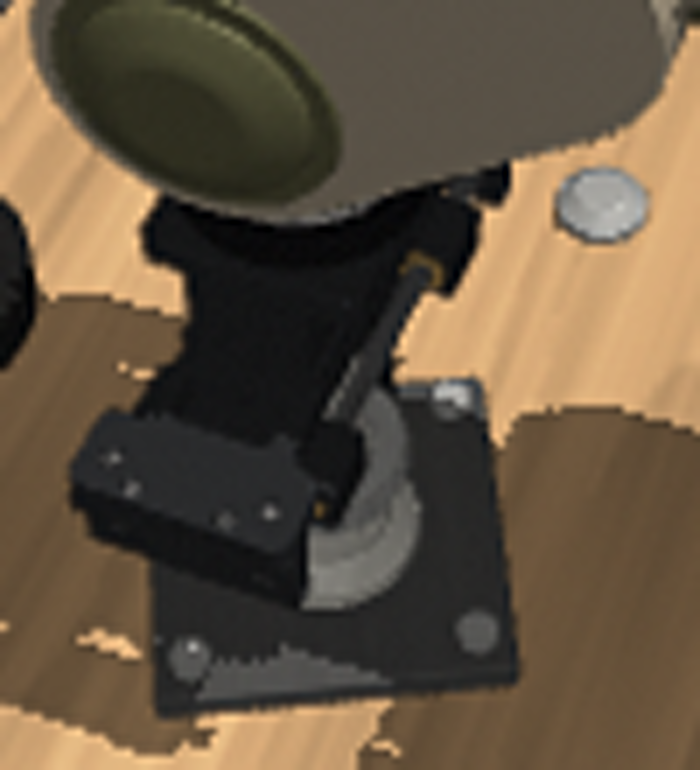

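Call:
arm_command(rows=[0,0.002,-0.04,-0.15,0.7,0,255,0,0.002,0,0,0.7,0,255,0,0.002,0,0,0.7,0,255,0,0.002,0,0,0.7,0,255,0,0.002,0,0,0.7,0,255,0,0,0,0,0,0,255,0,0,0,0,0,0,255,0,0,0,0,0,0,255])

```text
t: 19.95
tcp_pos: [0.5621, 0.1038, 0.0461]
tcp_rot: [0.423, -0.564, 0.567, -0.426]
contact_force: [-0.6, -0.8, 0.6]
finger_gap: 0.0551
```

```bash
python3 st.py 0.5608 0.1043 0.0475
```

```text
t 19.95 p [0.5621 0.1038 0.0461] q [-2.200e-02  6.270e-01  1.564e+00 -1.000e-03  9.450e-01  1.832e+00] F [-0.6 -0.8  0.6] T [-0.12  0.19  0.02] gap 0.0551
[[-0.278  0.005  0.96 ]
 [-0.96  -0.001 -0.278]
 [-0.001 -1.     0.006]] yaw -106.16
units [-0.   -0.05 -0.05]
```

Call:
arm_command(rows=[0,0.002,0,0,0.7,0,255,0,0.002,0,0,0.7,0,255,0,0.002,0,0,0.7,0,255,0,0.002,0,0,0.7,0,255,0,0.002,0,0,0.7,0,255,0,0,0,0,0,0,255,0,0,0,0,0,0,255,0,0,0,0,0,0,255])

```text
t: 20.75
tcp_pos: [0.5624, 0.1032, 0.046]
tcp_rot: [0.354, -0.609, 0.614, -0.357]
contact_force: [-0.8, -1.5, 1.2]
finger_gap: 0.0542
```

```bash
python3 st.py 0.5608 0.1043 0.0475
```

```text
t 20.75 p [0.5624 0.1032 0.046 ] q [-0.021  0.627  1.564 -0.005  0.944  2.07 ] F [-0.8 -1.5  1.2] T [-0.19  0.02  0.69] gap 0.0542
[[-0.495  0.007  0.869]
 [-0.869 -0.004 -0.495]
 [ 0.001 -1.     0.008]] yaw -119.65
units [-0.01 -0.05 -0.07]
```

Call:
arm_command(rows=[0,0,0,0,0.5,0,255,0,0,0,0,0.5,0,255,0,0,0,0,0,0,255,0,0,0,0,0,0,255,0,0,0,0,0,0,255,0,0,0,0,0,0,255,0,0,0,0,0,0,255,0,0,0,0,0,0,255])

```text
t: 21.55
tcp_pos: [0.5624, 0.1031, 0.0461]
tcp_rot: [0.336, -0.618, 0.625, -0.338]
contact_force: [-0.5, -2.0, 0.3]
finger_gap: 0.0541
```

```bash
python3 st.py 0.5608 0.1043 0.0475;python3 -c "
from m import *
snap('side','s12',(180,180,280,290),7)"
```

```text
t 21.55 p [0.5624 0.1031 0.0461] q [-0.021  0.627  1.564 -0.008  0.944  2.131] F [-0.5 -2.   0.3] T [-0.09  0.12  1.22] gap 0.0541
[[-0.545  0.007  0.839]
 [-0.839 -0.006 -0.545]
 [ 0.002 -1.     0.009]] yaw -123.01
units [-0.   -0.05 -0.07]
```

View pics/s12.png

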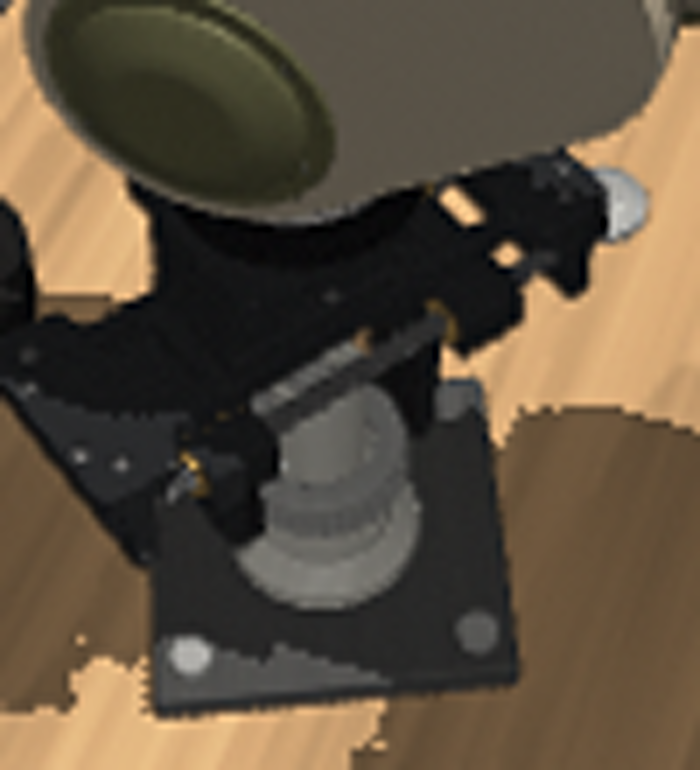

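Call:
arm_command(rows=[0,0,0,0,-0.5,0,255,0,0,0,0,-0.5,0,255,0,0,0,0,0,0,255,0,0,0,0,0,0,255,0,0,0,0,0,0,255,0,0,0,0,0,0,255,0,0,0,0,0,0,255,0,0,0,0,0,0,255])

```text
t: 22.4
tcp_pos: [0.5625, 0.1032, 0.0461]
tcp_rot: [0.354, -0.609, 0.613, -0.357]
contact_force: [-0.5, -1.8, 1.2]
finger_gap: 0.0542
```

```bash
python3 st.py 0.5608 0.1043 0.0475
```

```text
t 22.4 p [0.5625 0.1032 0.0461] q [-0.022  0.627  1.564 -0.004  0.944  2.067] F [-0.5 -1.8  1.2] T [-0.16  0.13  0.06] gap 0.0542
[[-0.494  0.007  0.87 ]
 [-0.87  -0.003 -0.494]
 [-0.    -1.     0.007]] yaw -119.57
units [-0.   -0.05 -0.07]
```

Call:
arm_command(rows=[0,-0.002,-0.03,0,-1,0,255,0,-0.002,0,0,-1,0,255,0,-0.002,0,0,-1,0,255,0,-0.002,0,0,-1,0,255,0,-0.002,0,0,-1,0,255,0,-0.002,0,0,-1,0,255,0,-0.002,0,0,-1,0,255,0,-0.002,0,0,-1,0,255])

```text
t: 23.2
tcp_pos: [0.5627, 0.1043, 0.0466]
tcp_rot: [-0.513, 0.482, -0.488, 0.517]
contact_force: [-0.2, 0.1, 1.8]
finger_gap: 0.0541
```

```bash
python3 st.py 0.5608 0.1043 0.0475
```

```text
t 23.2 p [0.5627 0.1043 0.0466] q [-2.100e-02  6.260e-01  1.565e+00 -1.000e-03  9.420e-01  1.491e+00] F [-0.2  0.1  1.8] T [-0.07  0.06 -0.03] gap 0.0541
[[ 0.059  0.01   0.998]
 [-0.998 -0.001  0.059]
 [ 0.002 -1.     0.009]] yaw -86.61
units [-0.   -0.03 -0.06]
```

Call:
arm_command(rows=[0,-0.002,0,0,-1,0,255,0,-0.002,0,0,-1,0,255,0,-0.002,0,0,-1,0,255,0,-0.002,0,0,-1,0,255,0,-0.002,0,0,-1,0,255,0,-0.002,0,0,-1,0,255,0,-0.002,0,0,-1,0,255,0,-0.002,0,0,-1,0,255])

```text
t: 24.0
tcp_pos: [0.5623, 0.1054, 0.0471]
tcp_rot: [-0.63, 0.316, -0.321, 0.633]
contact_force: [-0.5, -0.1, 0.9]
finger_gap: 0.0543
```

```bash
python3 st.py 0.5608 0.1043 0.0475
```

```text
t 24.0 p [0.5623 0.1054 0.0471] q [-0.02   0.625  1.565  0.002  0.944  0.912] F [-0.5 -0.1  0.9] T [-0.1   0.2  -0.03] gap 0.0543
[[ 0.595  0.009  0.804]
 [-0.804  0.002  0.595]
 [ 0.004 -1.     0.008]] yaw -53.5
units [-0.   -0.01 -0.06]
```

Call:
arm_command(rows=[0,-0.002,0,0,-1,0,255,0,-0.002,0,0,-1,0,255,0,-0.002,0,0,-1,0,255,0,-0.002,0,0,-1,0,255,0,-0.002,0,0,-1,0,255,0,-0.002,0,0,-0.9,0,255,0,0,0,0,0,0,255,0,0,0,0,0,0,255])

```text
t: 24.8
tcp_pos: [0.5617, 0.106, 0.0476]
tcp_rot: [-0.683, 0.176, -0.18, 0.686]
contact_force: [-1.0, -0.5, 0.6]
finger_gap: 0.0542
```

```bash
python3 st.py 0.5608 0.1043 0.0475;python3 -c "
from m import *
snap('side','s13',(180,180,280,290),7);snap('side','s14');snap('top','t14')"
```

```text
t 24.8 p [0.5617 0.106  0.0476] q [-0.02   0.624  1.565  0.004  0.946  0.486] F [-1.  -0.5  0.6] T [-0.2   0.07  0.03] gap 0.0542
[[ 0.873  0.007  0.487]
 [-0.487  0.003  0.873]
 [ 0.004 -1.     0.006]] yaw -29.14
units [ 0.    0.   -0.06]
```

View pics/s13.png

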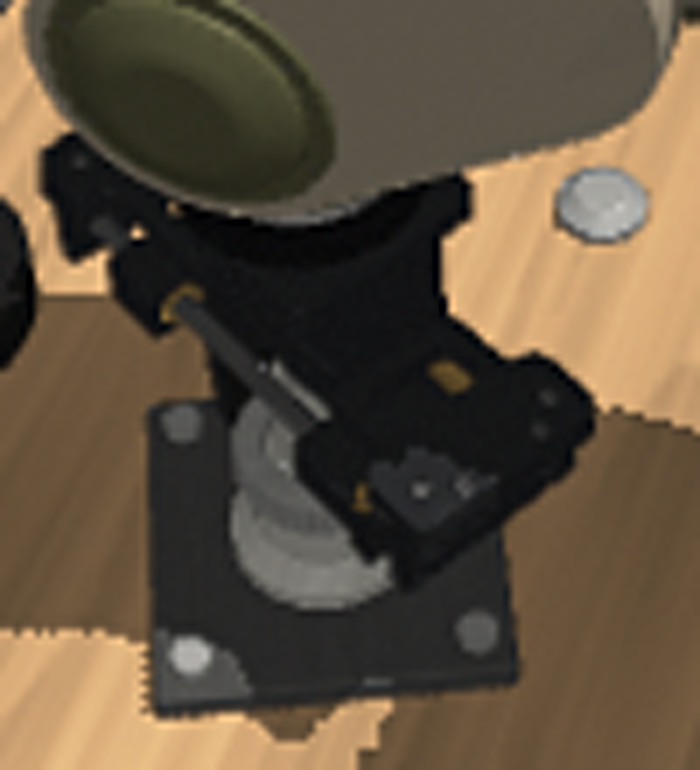

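View pics/s14.png

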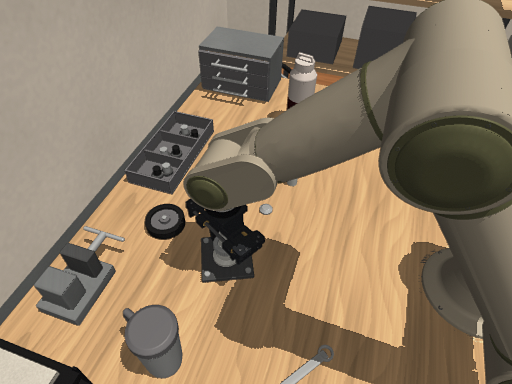

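View pics/t14.png

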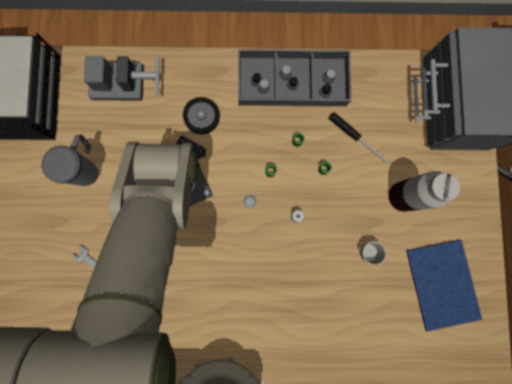

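```bash
python3 st.py; python3 -c "
from station import robot,ticket
print(robot.state()['joint_vel'].round(4));print(ticket.hand_in())"
```

```text
t 24.95 p [0.5617 0.106  0.0476] q [-0.02   0.624  1.565  0.004  0.946  0.486] F [-0.9 -2.1  1.4] T [-0.21  0.09  0.08] gap 0.054
[[ 0.874  0.007  0.486]
 [-0.486  0.003  0.874]
 [ 0.004 -1.     0.006]] yaw -29.11
[-0.0002  0.0015 -0.0003  0.0002  0.0002 -0.0039]
the job is handed in; nothing more can be done
None
```

I put the wide-bored sleeve over the stem and onto the seat, screwed the nut down to its stop, and backed it off a quarter turn. I handed the job in at about 25 s with the nut still gripped; no verdict is reported.

- **Sleeve:** it slid on with less than 2 N of force. The side picture after release shows it inside the ring nut, with its top at the height expected when seated.
- **Bottoming out:** after about 162–166° of clockwise turning, the wrist moment rose from about 0.1 to 1.2 N m. I took this as the hard stop. The fingers slipped a few degrees on the nut there, so I measured the back-off from the point where the moment fell back to zero (gripper angle −119.6°).
- **Back-off:** the gripper turned back 90° to −29.1° and the tool rose 1.5 mm, which matches the thread. I commanded that rise, so it is not an independent check.
- **Last readings:** the arm was still, the fingers were closed on the nut at 54 mm, and the outside force was under 3 N. The last top picture shows the narrow sleeve, the green look-alikes and every bystander I could see where they were; the arm partly hides the spanner there.

**Not confirmed:** the final nut angle rests on gripper rotation and moment only. The gripper hid the rib, so no picture confirms it. The two cameras disagreed by about 2 mm on positions, which I settled by watching the sleeve against the stem in the side view.

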